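# Gauge a rock billet against the flip stop of a saw feed table

### The arm

A 6-joint arm with a two-finger parallel gripper is mounted at the origin on a cart in front of the work surface, level with it; the furniture and walls round the work are solid. World frame = base frame: x ahead of the robot, y to its left, z up, the work surface at z = 0. Lengths are in m, angles in rad, forces in N, time in s.
With the tool pointing down it reaches from about 0.3 to 0.775 m from the base axis. Payload 14.6 kg.
Tool frame: the origin (TCP) lies midway between the tips of the shut fingers; the grasp point (between the pads) lies behind it (ctrl.pinch_z is the z of the grasp point in the tool frame, in m); z points along the fingers, y is the line along which they close (so a half turn about z gives the same grasp; the last joint's range is limited). The gripper opens to 94 mm and grips with 3 to 60 N. Pads are 16 mm wide; open, the fingers measure 119 mm over their backs; the gripper's body (75 mm by 177 mm) begins 78 mm behind the grasp point.
Start: joints at [-1.317, 0.3, 1.521, -0, 1.321, -0.067], TCP at [0.173, -0.522, 0.205] pointing down, gripper open.
Joint ranges: [-3.03, 3.03], [-0.79, 2.21], [0.23, 2.52], [-1.04, 4.18], [0, 3.07], [-2.55, 2.55]. Speed limits (rad/s): [2.22, 2.22, 2.57, 3.14, 3.14, 3.14].

### API

Orientations are given as a unit quaternion [x, y, z, w].
In Python, from bench import ctrl, camera gives the robot as it stands.
- The arm moves only by the tool drive_tool, never from a script. Its argument "plan" is a list of rows, each a list of 7 numbers: the opening, from -1 (shut) to 1 (fully open), then the shift along the world's x, y, z in cm, then the turn, a rotation vector about the world's x, y, z in rad. In form: [[claw, x, y, z, wx, wy, wz], ...]. A call has 1 to 5 rows; each row is the pose to reach, as a shift and turn from the pose commanded when the call began; what a row does not reach only later rows make up. A row lasts 1/10 s, in which the tool goes at most 50 mm and 8.59 degrees, less where a joint would pass 70% of its speed; a pose out of reach is approached as far as the arm can. A call with a gripper value outside its range is refused whole. The fingers move at their own pace and stop on an object; the grip force is fixed at half the most. Time passes only in rows, so rows that repeat a pose let the fingers close. It gives the time, the measured TCP pose, the force, the opening and the grip force at its end, in the units of the state.
- ctrl.get_obs(): the state, without advancing time (a new reading comes with each control period).
- camera(name): name is "scene" or "top" or "wrist"; returns a dict with "color" (480x640x3 uint8, red, green, blue), "fx", "fy", "cx", "cy" (pixels), "distortion" ([k1, k2, p1, p2, k3] as OpenCV has them; the pictures are not rectified), "R" (3x3) and "t" (3): a world point X has camera coordinates R X + t; the wrist camera has in their place "tool_from_camera" (4x4, takes a point from camera to tool coordinates, whose origin is the TCP and whose axes are the flange's). Camera axes: x right, y down, z forward; pixel columns grow to the right and rows downward; lengths in m; the calibration is good to about 2 mm. A picture is of the moment at which its call begins: read the wrist's pose just before it. There is no depth.
- ctrl.sign_off(): hands the job in; it is judged then, once.
The state is a dict: "time_s": time; "joint_positions": joint angles; "qvel": joint speeds; "tau": joint torques, N m; "position": TCP position; "tool_rot": TCP orientation; "wrist_force": force on the tool from outside, world axes, zero at the start; "torque": the same for the moment, N m; "grip_width": opening from 0.0 (shut) to 1.0 (fully open); "grip_force": force on a finger pad.
Only numpy, scipy, OpenCV 4.12 (cv2) and the standard library are available. Lean on these libraries where they do the work, as an engineer would, in place of code of your own. Each camera call takes 0.05 s, during which the arm holds its last target. There are 200 camera calls.

### The job

Flip the hinged stop of the saw feed table fully down onto the fence, lay the sawn rock billet flat on the table with its long side along the fence and slide it until its end butts against the lowered stop. Then flip the stop fully up again, leaving the billet exactly where it was gauged, and leave the rock samples, bottle, marker and loupe alone.

Things in the scene. Friction and masses are not known exactly. Their poses are not given: they have to be found in the camera images.
- gauge_corner (a point): Corner to gauge to, at deck height where the fence's face meets the lowered stop's face. Axes: x along the fence away from the robot, y into the fence, z up. The fence, a grey rail with a steel face at y = 0, reaches y = +22 and 10 mm above the deck. The lowered stop's face is at x = 0 and looks to -x; the stop is 10 mm thick and spans y -2 to -34 mm
- jig: The fixed aluminium saw feed table with the fence, flip stop and shield, 275 x 90 mm. Origin on the desk 14 mm under gauge_corner, same axes. Its deck is 14 mm above the desk; the bare deck spans x -170 to +105 and y -45 to 0 mm
- shield_edge (a point): Middle of the underside of the front edge (yellow trim) of the fixed whitish clear shield over the table's far end: -18, -15, 202 mm from gauge_corner. The shield reaches 123 mm further in x and 80 mm to either side in y, on two posts at x = +88. To take the red handle below it, lean the tool 25 to 45 degrees back towards the robot, fingers pointing forward and down
- stop_hinge (a point): point on the hinge axis of the flip stop, above the fence: 5, 10, 18 mm from gauge_corner in its x, y, z. The axis runs along x of gauge_corner
- stop (a joint): angle of the steel flip stop: 0 = fully down, its blade across the deck beside the fence; grows as it flips up, upright at about 1.4 to 1.57, end at 1.75. A stiff hinge: it stays where it is left and yields to about 1 N at the handle
- stop_knob (a point): grip point of the red round handle bar at the free end of the stop: 14 mm in diameter, along the hinge axis (x of gauge_corner), jutting 40 mm from the stop arm towards the robot; the point is 22 mm in front of the arm's front face, 81 mm from the hinge axis. From stop_hinge, in gauge_corner's axes: x -27, y -80, z +13 mm when down; x -27, y +13, z +80 mm at 1.57
- billet: loose brick-red sawn rock billet, 90 x 28 x 34 mm (x, y, z), 0.22 kg; origin at the centre of its underside, x along its length. Starts flat on the desk to the right of the feed table. Its two ends are alike
- rock_brown: brown rock sample, 54 x 59 x 32 mm, to be left alone; origin under its centre
- rock_red: red-brown rock sample, 36 x 53 x 26 mm, to be left alone; origin under its centre
- dropper: white dropper bottle with a red cap, 29 mm in diameter, 66 mm tall, to be left alone; origin under its centre
- marker: white marker pen with a black cap, 135 mm long, 16 mm thick, to be left alone; origin under its centre
- loupe: small folding loupe, 24 x 38 x 14 mm, to be left alone; origin under its centre

How it is judged:
On the way, in this order (a step that is already met when the one before it is completed fails the run):
1. the stop is flipped fully down (value of joint stop below 0.06 rad), for 0.2 s.
2. with the stop down, the billet lies on the deck along the fence, its end against the stop (value of joint stop below 0.06 rad and x of billet in the frame of gauge_corner between -0.0475 and -0.043 m and y of billet in the frame of gauge_corner between -0.0165 and -0.012 m and z of billet in the frame of gauge_corner below 0.003 m and angle between the x axis of billet and the x axis of gauge_corner, either way round below 0.05 rad), for 0.2 s.
At the end, for the whole second after the job is handed in: The stop is up (over 1.35 rad) and still; the billet lies flat and at rest on the deck within 3 mm of touching the fence face and within 3 mm of where its end met the stop, parallel to the fence within 0.05 rad (value of joint stop above 1.35 rad and x of billet in the frame of gauge_corner between -0.048 and -0.042 m and y of billet in the frame of gauge_corner between -0.017 and -0.012 m and z of billet in the frame of gauge_corner below 0.003 m and angle between the x axis of billet and the x axis of gauge_corner, either way round below 0.05 rad and angle between billet's own z axis and vertical below 0.05 rad and linear speed of billet below 0.01 m/s and velocity of joint stop between -0.1 and 0.1 rad/s).
It fails at once if a bystander (rock sample, bottle, marker or loupe) is moved by more than 25 mm (distance of any of rock_brown, rock_red, dropper, marker, loupe from where it was at the start of the episode above 0.025 m).
It also fails if it takes over 72 s, if anything falls off the work surface, if the arm or the gripper's body presses on something with over 40 N, if the wrist force passes 120 N, or if a joint passes its speed limit or range.

## Working session

There is one attempt and no reset: what is moved stays moved. The work goes in short steps, Python scripts to look and compute and a tool call to move; the robot and the scene stay as the last step left them, time stands still between calls to the robot, and variables do not carry over. Pictures are saved under pics/ and viewed, at most 10 in all, crops included, and the job is handed in when it is done.

Besides the shell and the picture viewer there is one more tool, called after ">>>" by a JSON object that holds its "api" and its "payload", one argument or row to a line. drive_tool: Moves the arm, as the interface text tells. Its arguments: {"type":"object","properties":{"plan":{"type":"array","items":{"type":"array","items":{"type":"number"}}}},"required":["plan"]}

```bash
mkdir -p pics; ls
python3 - <<'E'
from bench import ctrl,camera
import cv2
print(ctrl.get_obs(), ctrl.pinch_z)
for n in("scene","top"):
    c=camera(n); cv2.imwrite(f"pics/{n}0.png",c["color"][:,:,::-1])
    print(n,{k:v for k,v in c.items() if k!="color"})
E
```

```text
pics
{'time_s': 0.0, 'joint_positions': array([-1.31663875e+00,  3.00450764e-01,  1.52158257e+00,  1.41667096e-05,
        1.32072950e+00, -6.65837626e-02]), 'qvel': array([ 2.51177645e-04,  8.05575049e-04,  8.28773801e-05, -1.75783004e-03,
       -1.38746747e-03, -7.47147435e-04]), 'tau': array([ 4.30283990e-05, -5.31807482e+01, -3.52731550e+01,  7.08829123e-02,
        2.44949665e-02, -1.29725327e-04]), 'position': array([ 0.17333949, -0.52168495,  0.20489687]), 'tool_rot': array([ 9.87168272e-01,  1.59682371e-01, -4.79614295e-05, -5.83160287e-04]), 'wrist_force': array([ 0.44997234,  0.41949908, -0.4862421 ]), 'torque': array([ 0.01126551, -0.02157521, -0.01252976]), 'grip_force': 0.0, 'grip_width': 0.9983864964900907} -0.0188
scene {'fx': 611.9654453766582, 'fy': 611.9654453766582, 'cx': 325.62027075176775, 'cy': 248.38883284703203, 'distortion': array([0.01554079, 0.        , 0.        , 0.        , 0.        ]), 'R': array([[ 0.86976237, -0.49346512, -0.00236373],
       [-0.20219332, -0.35200042, -0.91390019],
       [ 0.45014584,  0.79535393, -0.40593207]]), 't': array([-0.53099715,  0.2230079 ,  1.26424941])}
top {'fx': 607.5864043471455, 'fy': 607.5864043471455, 'cx': 320.86744628457603, 'cy': 246.17880413941296, 'distortion': array([-0.18835848,  0.        ,  0.        ,  0.        ,  0.        ]), 'R': array([[-0.39709168, -0.91777201,  0.0035681 ],
       [-0.86159069,  0.3714387 , -0.34596931],
       [ 0.31619562, -0.14045578, -0.93823904]]), 't': array([0.17944818, 0.57993461, 1.32565767])}
```

View pics/scene0.png

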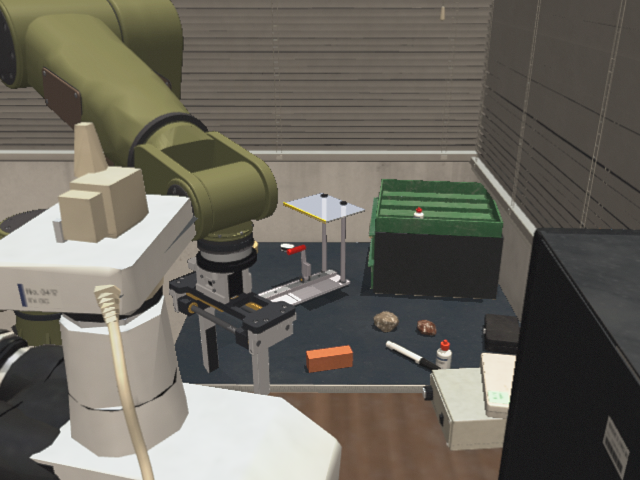

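View pics/top0.png

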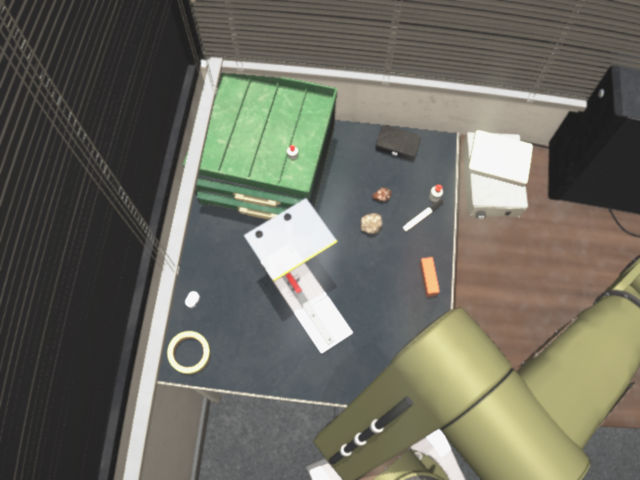

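Scene: jig at about (305,285), red handle (293,248), billet (330,358). Top: jig from about (245,240) to (350,330), handle (293,283), billet (430,276). I'll enlarge crops of these next.

Run:
```python
import cv2,numpy as np
t=cv2.imread("pics/top0.png");s=cv2.imread("pics/scene0.png")
def crop(im,x,y,w,h,k):
    c=cv2.resize(im[y:y+h,x:x+w],None,fx=k,fy=k,interpolation=cv2.INTER_CUBIC)
    for i in range(0,w,10):
        cv2.line(c,(i*k,0),(i*k,8 if i%50 else 18),(0,255,255),1)
        if i%20==0: cv2.putText(c,str(x+i),(i*k+1,18),0,.35,(0,255,0),1)
    for i in range(0,h,10):
        cv2.line(c,(0,i*k),(8,i*k),(0,255,255),1)
        if i%20==0: cv2.putText(c,str(y+i),(9,i*k+4),0,.35,(0,255,0),1)
    return c
a=crop(t,240,195,120,160,0 or 3); 
A=crop(t,240,200,133,150,4); b=crop(t,410,250,33,60,6)
m=np.zeros((600,800,3),np.uint8); m[:600,:532]=A; m[:360,540:738]=b
b=crop(s,300,340,62,36,4); m[370:514,540:788]=b
cv2.imwrite("pics/m1.png",m)
cv2.imwrite("pics/m2.png",crop(s,250,185,120,125,4 if 0 else 4+0))
```

```text
(no output)
```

View pics/m1.png

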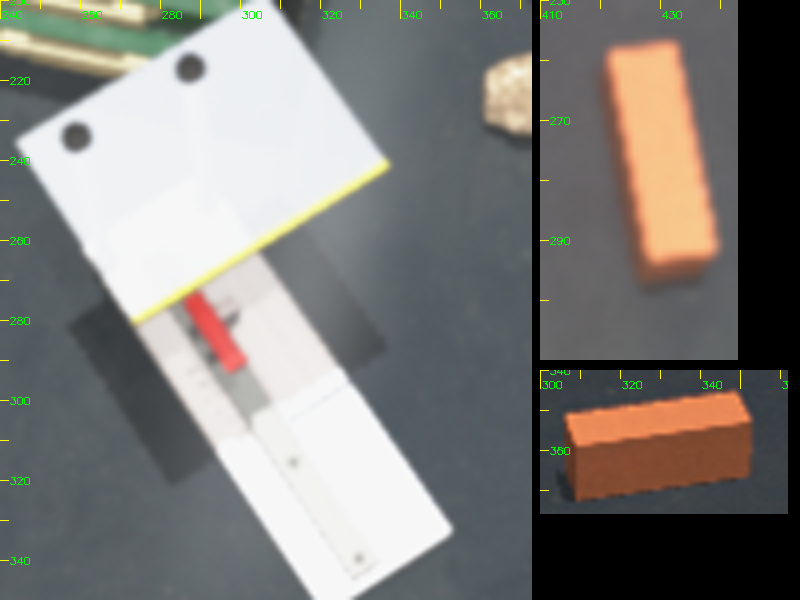

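View pics/m2.png

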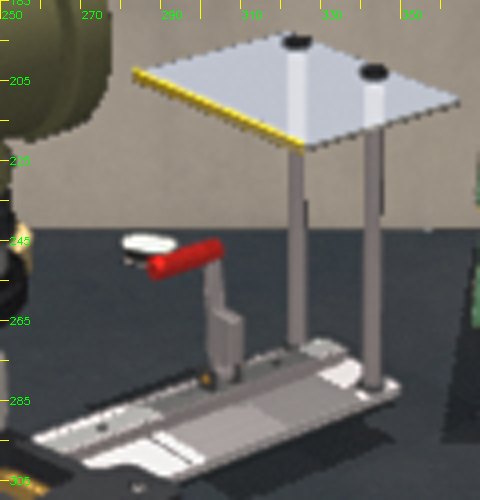

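Top crop: shield front edge (273.5,281)–(337.5,241), jig near-right corner (353,332.5), handle tip (298,291), billet top corners read. Scene crop: shield corners (284,204), (325.5,222), (365,210.5); the stop stands up.

```bash
cat > h.py <<'E'
import numpy as np,cv2
from scipy.optimize import least_squares
from scipy.spatial.transform import Rotation as Ro
CAL={'scene':dict(fx=611.965,cx=325.62,cy=248.389,k=0.01554079,R=np.array([[0.86976237,-0.49346512,-0.00236373],[-0.20219332,-0.35200042,-0.91390019],[0.45014584,0.79535393,-0.40593207]]),t=np.array([-0.53099715,0.2230079,1.26424941])),
'top':dict(fx=607.586,cx=320.867,cy=246.179,k=-0.18835848,R=np.array([[-0.39709168,-0.91777201,0.0035681],[-0.86159069,0.3714387,-0.34596931],[0.31619562,-0.14045578,-0.93823904]]),t=np.array([0.17944818,0.57993461,1.32565767]))}
def proj(X,c):
    K=np.array([[c['fx'],0,c['cx']],[0,c['fx'],c['cy']],[0,0,1.]])
    return cv2.projectPoints(np.atleast_2d(X).astype(float),cv2.Rodrigues(c['R'])[0],c['t'],K,np.array([c['k'],0,0,0,0.]))[0][:,0]
def wristcal(obs,cam):
    T=np.eye(4);T[:3,:3]=Ro.from_quat(obs['tool_rot']).as_matrix();T[:3,3]=obs['position']
    M=np.linalg.inv(T@cam['tool_from_camera'])
    return dict(fx=cam['fx'],cx=cam['cx'],cy=cam['cy'],k=cam['distortion'][0],R=M[:3,:3],t=M[:3,3])
def pose(p): # x,y,z,yaw -> func local mm -> world
    R=Ro.from_euler('z',p[3]).as_matrix(); return lambda L: np.atleast_2d(L)/1000@R.T+np.array(p[:3])
def fit(obs,p0,zfix=None):
    # obs: list (cal,local mm,px)
    def f(p):
        q=[p[0],p[1],p[2] if zfix is None else zfix,p[3]]
        P=pose(q); return np.concatenate([(proj(P(L),c)[0]-px) for c,L,px in obs])
    s=least_squares(f,p0,loss='soft_l1',x_scale=[.1,.1,.1,.3]); return s.x,f(s.x).reshape(-1,2)
E
python3 - <<'E'
from h import *
T,S=CAL['top'],CAL['scene']
J=[(T,[-170,-45,0],(353,332.5)),(T,[-18,65,203],(273.5,280.75)),(T,[-18,-95,203],(337.5,241.25)),(T,[105,65,204],(244,235.7)),
(S,[-18,65,203],(283.75,203.75)),(S,[-18,-95,203],(325.5,222)),(S,[105,-95,203],(365,210.5)),(S,[105,65,204],(322.5,193)),(S,[105,-45,0],(349.5,282.5)),(S,[-170,45,0],(258,294.5))]
p,r=fit(J,[.5,0,.014,0.5]);print('jig',p,r.round(1).tolist())
# billet, origin top-centre of top face
B=[(T,[45,14,34],(421.5,258.7)),(T,[45,-14,34],(433,257)),(T,[-45,-14,34],(439.7,291.3)),(T,[-45,14,34],(428,293.7)),
(S,[45,14,34],(349.5,345.5)),(S,[45,-14,34],(352.5,353)),(S,[-45,-14,34],(309.25,358.25)),(S,[-45,14,34],(306.75,351.25)),(S,[-45,-14,0],(309.25,372.5)),(S,[45,-14,0],(352.5,366.75))]
q,r=fit(B,[.45,-.3,0,0.]);print('billet',q,r.round(1).tolist())
# knob tip
P=pose(p)
for a in (1.3,1.4,1.5,1.57,1.65,1.75):
    e=a+np.arctan2(13,-80)*0
    # down: (y,z)=(-80,13); up at 1.57: (13,80)
    y=-80*np.cos(a)+13*np.sin(a); z=13*np.cos(a)+80*np.sin(a)
    L=[[5-27-18,10+y,18+z],[5-5,10+y,18+z]]
    print(a,proj(P(L),T).round(1).tolist(),proj(P(L),S).round(1).tolist())
E
```

```text
jig [0.56308934 0.01223089 0.01215369 0.17377842] [[-0.5, -0.7], [0.5, -0.3], [-0.6, 0.3], [0.2, -0.7], [-0.9, 0.1], [-0.4, 0.6], [0.6, -0.3], [-0.1, -0.1], [0.7, -2.4], [-19.5, 6.0]]
billet [ 0.45287213 -0.29339052 -0.00308199 -0.28592811] [[0.2, -0.5], [-0.3, -0.1], [-0.3, 0.2], [0.2, -0.8], [-0.2, -0.3], [0.5, -0.3], [-0.5, 0.4], [-0.8, -0.3], [-0.2, 0.6], [0.3, 0.2]]
1.3 [[306.0, 286.9], [296.6, 272.9]] [[292.5, 254.1], [305.7, 249.8]]
1.4 [[303.0, 288.7], [293.6, 274.7]] [[290.4, 252.9], [303.7, 248.5]]
1.5 [[300.1, 290.6], [290.6, 276.6]] [[288.4, 251.9], [301.6, 247.6]]
1.57 [[298.0, 292.0], [288.6, 278.0]] [[287.1, 251.5], [300.3, 247.2]]
1.65 [[295.7, 293.6], [286.3, 279.6]] [[285.5, 251.1], [298.7, 246.9]]
1.75 [[292.8, 295.7], [283.5, 281.6]] [[283.7, 251.0], [296.8, 246.7]]
```

```bash
cat >> h.py <<'E'
def tgt(grasp,yaw,lean=0,flip=0):
    """TCP pos & rot for grasp pt; tool x along yaw, leaning back by lean(deg)"""
    R=Ro.from_euler('z',yaw)*Ro.from_euler('y',-np.radians(lean))*Ro.from_quat([1,0,0,0])
    return np.array(grasp)+R.apply([0,0,.0188]),R
def cmd(obs,g,yaw,lean=0):
    p,R=tgt(g,yaw,lean); d=(p-obs['position'])*100; w=(R*Ro.from_quat(obs['tool_rot']).inv()).as_rotvec()
    print('cm',d.round(2),'rv',w.round(3))
E
python3 - <<'E'
from h import *
from bench import ctrl
cmd(ctrl.get_obs(),[.38,0.0,.30],.1738,35)
E
```

```text
cm [21.72 52.36  7.96] rv [ 0.149 -0.593 -0.143]
```

>>> {"api": "drive_tool", "payload": {
  "plan": [
    [1,1,2,4,0,0,0],
    [1,4,10,8,0,-0.1,-0.03],
    [1,6,15,8,0.05,-0.2,-0.05],
    [1,8,20,8,0.07,-0.3,-0.07],
    [1,10,24,8,0.07,-0.3,-0.07]
  ]
}}

```text
time_s: 0.6
position: [0.2552, -0.3204, 0.2831]
tool_rot: [0.98, 0.121, 0.155, -0.011]
wrist_force: [0.6, 0.0, 0.3]
grip_width: 1.0
grip_force: 0.0
```

Run:
```python
from h import *
from bench import ctrl
cmd(ctrl.get_obs(),[.38,0.0,.30],.1738,35)
```

```text
cm [13.54 32.22  0.15] rv [ 0.078 -0.29  -0.067]
```

>>> {"api": "drive_tool", "payload": {
  "plan": [
    [1,6,15,0,0.078,-0.29,-0.07],
    [1,8,20,0,0.078,-0.29,-0.07],
    [1,10,25,0,0.078,-0.29,-0.07],
    [1,11.7,28.4,0,0.078,-0.29,-0.07],
    [1,11.7,28.4,0,0.078,-0.29,-0.07]
  ]
}}

```text
time_s: 1.1
position: [0.3454, -0.1022, 0.2833]
tool_rot: [0.951, 0.082, 0.298, -0.025]
wrist_force: [1.3, -2.0, -0.2]
grip_width: 1.0
grip_force: 0.0
```

>>> {"api": "drive_tool", "payload": {
  "plan": [
    [1,0,0,0,0,0,0],
    [1,0,0,0,0,0,0],
    [1,0,0,0,0,0,0]
  ]
}}

```text
time_s: 1.4
position: [0.3452, -0.1047, 0.2829]
tool_rot: [0.951, 0.082, 0.297, -0.025]
wrist_force: [-0.9, -0.1, 0.0]
grip_width: 1.001
grip_force: 0.0
```

Run:
```python
from h import *
from bench import ctrl,camera
import pickle
o=ctrl.get_obs();c=camera("wrist")
cmd(o,[.38,0.0,.30],.1738,35)
cv2.imwrite("pics/w1.png",c["color"][:,:,::-1]);pickle.dump((o,c),open('w1.pkl','wb'))
print(c['tool_from_camera'],c['distortion'],c['fx'])
w=wristcal(o,c);P=pose([.563,.0122,.0130,.1738])
print(proj(P([[0,0,0],[-170,-45,0],[-170,0,10],[-44,22,96]]),w))
```

```text
cm [ 4.54 10.66  0.17] rv [ 0.002 -0.006  0.001]
[[ 2.36183492e-04 -9.69522144e-01 -2.45003583e-01  7.07743732e-02]
 [ 9.99999723e-01  5.61838478e-05  7.41670547e-04  5.68764718e-04]
 [-7.05300775e-04 -2.45003691e-01  9.69521889e-01 -1.79235741e-01]
 [ 0.00000000e+00  0.00000000e+00  0.00000000e+00  1.00000000e+00]] [-0.08429023  0.          0.          0.          0.        ] 398.50109161923183
[[252.62542502 159.8646526 ]
 [283.39434651 285.68984802]
 [243.78469989 283.61120756]
 [217.55558866 148.40647833]]
```

View pics/w1.png

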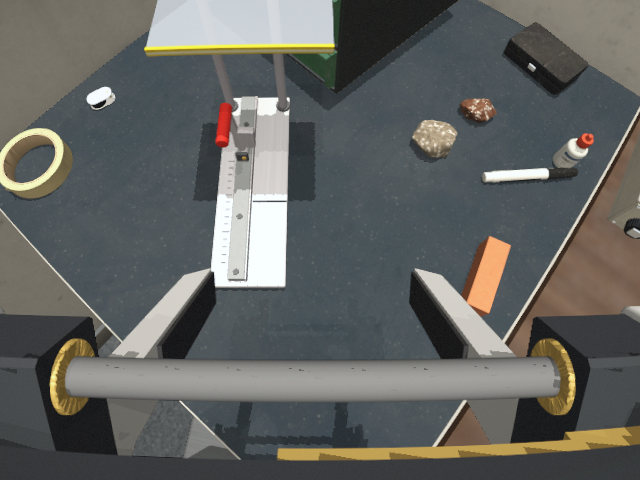

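Wrist view: jig right edge from (285,286) to (290,98), fence strip end near (237,279), knob from (225,106) to (222,143), upright stop; billet at (489,275). The jig model agrees to about 2 px.

Run:
```python
from h import *
import pickle
a=pickle.load(open('w1.pkl','rb'));W=wristcal(*a)
T,S=CAL['top'],CAL['scene']
J=[(T,[-170,-45,0],(353,332.5)),(T,[-18,65,203],(273.5,280.75)),(T,[-18,-95,203],(337.5,241.25)),(T,[105,65,204],(244,235.7)),
(S,[-18,65,203],(283.75,203.75)),(S,[-18,-95,203],(325.5,222)),(S,[105,-95,203],(365,210.5)),(S,[105,65,204],(322.5,193)),(S,[105,-45,0],(349.5,282.5)),
(W,[-170,-45,0],(285.5,286)),(W,[-170,45,0],(213,286)),(W,[105,-45,0],(290,98)),(W,[-18,65,202],(147,53)),(W,[-18,-95,202],(334.5,50.5))]
p,r=fit(J,[.5,0,.014,0.17]);print('jig',p,r.round(1).tolist())
p,r=fit(J,[.5,0,.014,0.17],.014);print('jig',p,r.round(1).tolist())
P=pose([p[0],p[1],.014,p[3]])
for a in (1.3,1.4,1.5,1.57,1.65,1.75):
    y=-80*np.cos(a)+13*np.sin(a); z=13*np.cos(a)+80*np.sin(a)
    L=[[5-5-42,10+y,18+z],[5-5,10+y,18+z]]
    print(a,proj(P(L),W).round(1).tolist(),proj(P(L),T).round(1).tolist(),proj(P(L),S).round(1).tolist())
c=cv2.imread('pics/w1.png')[85:300,190:310]; m=np.zeros((600,800,3),np.uint8);c=cv2.resize(c,None,fx=2.75,fy=2.75,interpolation=cv2.INTER_CUBIC);m[:c.shape[0],:c.shape[1]]=c
d=cv2.resize(cv2.imread('pics/w1.png')[95:170,200:270],None,fx=6,fy=6,interpolation=cv2.INTER_CUBIC);m[:450,350:770]=d
cv2.imwrite('pics/w1c.png',m)
```

```text
jig [0.56301015 0.0101373  0.01346937 0.17834936] [[0.5, -1.4], [1.5, -0.7], [0.2, -0.4], [0.9, -1.0], [-0.6, -0.1], [0.2, 0.3], [1.1, -0.6], [0.1, -0.4], [1.0, -2.6], [0.3, -0.3], [-3.6, -0.1], [-0.7, -1.8], [-0.1, 2.9], [-0.4, 2.0]]
jig [0.56287276 0.01001542 0.01985915 0.17795945] [[0.6, -1.4], [1.6, -0.8], [0.3, -0.4], [1.0, -1.1], [-0.6, -0.3], [0.1, 0.1], [1.0, -0.8], [0.0, -0.6], [1.0, -2.7], [0.3, -0.2], [-3.7, -0.1], [-0.6, -2.0], [-0.2, 2.5], [-0.3, 1.7]]
1.3 [[238.7, 145.2], [241.3, 112.7]] [[307.5, 287.0], [297.5, 272.4]] [[292.1, 254.0], [306.0, 249.4]]
1.4 [[231.0, 145.0], [233.9, 112.5]] [[304.5, 288.9], [294.5, 274.2]] [[290.1, 252.8], [304.0, 248.2]]
1.5 [[223.5, 145.3], [226.6, 112.8]] [[301.5, 290.8], [291.6, 276.1]] [[288.1, 251.8], [301.9, 247.3]]
1.57 [[218.3, 145.7], [221.6, 113.3]] [[299.5, 292.2], [289.5, 277.5]] [[286.7, 251.4], [300.5, 246.8]]
1.65 [[212.7, 146.5], [216.2, 114.1]] [[297.1, 293.8], [287.2, 279.1]] [[285.1, 251.0], [299.0, 246.5]]
1.75 [[206.0, 147.8], [209.7, 115.6]] [[294.3, 295.9], [284.4, 281.2]] [[283.3, 250.9], [297.1, 246.4]]
```

View pics/w1c.png

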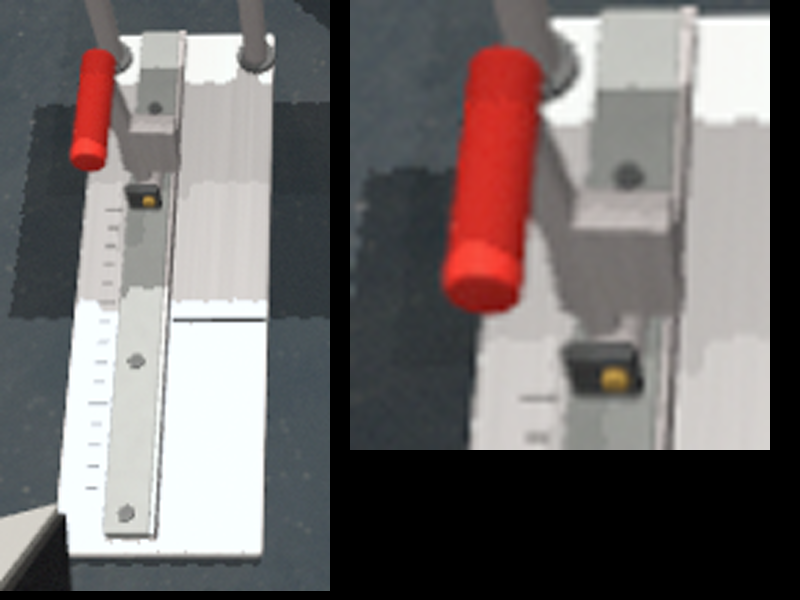

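Crop: knob front face centre at about (222.2,144.2), so the stop stands at about 1.52. Near-left jig corner is hidden by the finger, so I drop it; fence face top edge runs (247,280)–(257,97).

```bash
cat >> h.py <<'E'
def knob(a,x=-22): return [x,10-80*np.cos(a)+13*np.sin(a),18+13*np.cos(a)+80*np.sin(a)]
E
python3 - <<'E'
from h import *
from bench import ctrl
import pickle
a=pickle.load(open('w1.pkl','rb'));W=wristcal(*a)
T,S=CAL['top'],CAL['scene']
J=[(T,[-170,-45,0],(353,332.5)),(T,[-18,65,203],(273.5,280.75)),(T,[-18,-95,203],(337.5,241.25)),(T,[105,65,204],(244,235.7)),
(S,[-18,65,203],(283.75,203.75)),(S,[-18,-95,203],(325.5,222)),(S,[105,-95,203],(365,210.5)),(S,[105,65,204],(322.5,193)),
(W,[-170,-45,0],(285.5,286)),(W,[105,-45,0],(290,98)),(W,knob(1.52,-42),(222.2,144.2)),(W,[-18,65,202],(147,53)),(W,[-18,-95,202],(334.5,50.5))]
p,r=fit(J,[.5,0,.014,0.17]);print('jig',p,r.round(1).tolist())
P=pose([p[0],p[1],.014,p[3]])
print(proj(P([[-165,0,10],[105,0,10]]),W))
k=P(knob(1.52))[0];print(k)
R=tgt(k,p[3],40)[1]; z=R.apply([0,0,1])
o=ctrl.get_obs()
for d in (.08,0): cmd(o,k-d*z,p[3],40)
for a in (1.52,1.2,.9,.6,.3,0,-.02): print(a,((P(knob(a))[0]-k)*100).round(2))
E
```

```text
jig [0.56341487 0.0101219  0.01422374 0.17381916] [[0.2, -1.3], [1.3, -1.1], [0.2, -0.5], [1.0, -1.6], [-0.4, -0.5], [0.2, -0.0], [1.2, -0.9], [0.4, -0.7], [-0.4, -0.6], [-0.3, -2.3], [-0.4, 0.5], [-0.3, 1.6], [-0.4, 1.3]]
[[245.72036665 279.13410693]
 [257.35430642  91.26833007]]
[0.53847403 0.02495326 0.11255688]
cm [ 15.46  12.32 -12.34] rv [ 0.017 -0.092  0.002]
cm [ 20.52  13.21 -18.47] rv [ 0.017 -0.092  0.002]
1.52 [0. 0. 0.]
1.2 [ 0.45 -2.54 -0.13]
0.9 [ 0.84 -4.77 -0.98]
0.6 [ 1.17 -6.66 -2.47]
0.3 [ 1.41 -8.03 -4.45]
0 [ 1.54 -8.76 -6.76]
-0.02 [ 1.54 -8.78 -6.92]
```

>>> {"api": "drive_tool", "payload": {
  "plan": [
    [0,4,3.5,-2.5,0.017,-0.092,0.002],
    [0,8,6.5,-5.5,0.017,-0.092,0.002],
    [0,12,9.5,-9,0.017,-0.092,0.002],
    [0,15.5,12.3,-12.3,0.017,-0.092,0.002],
    [0,15.5,12.3,-12.3,0.017,-0.092,0.002]
  ]
}}

```text
time_s: 1.95
position: [0.5015, 0.0189, 0.1578]
tool_rot: [0.936, 0.082, 0.34, -0.029]
wrist_force: [1.3, -1.0, 0.9]
grip_width: 0.607
grip_force: 0.0
```

>>> {"api": "drive_tool", "payload": {
  "plan": [
    [0,0,0,0,0,0,0],
    [0,0,0,0,0,0,0],
    [0,0,0,0,0,0,0]
  ]
}}

```text
time_s: 2.25
position: [0.5004, 0.0175, 0.1609]
tool_rot: [0.936, 0.081, 0.342, -0.029]
wrist_force: [0.1, -0.6, 0.4]
grip_width: 0.501
grip_force: 0.0
```

Run:
```python
from h import *
from bench import ctrl,camera
import pickle
o=ctrl.get_obs();c=camera("wrist")
P=pose([.5634,.0101,.014,.1738]);k=P(knob(1.52))[0]
cmd(o,k,.1738,40)
cv2.imwrite("pics/w2.png",c["color"][:,:,::-1]);pickle.dump((o,c),open('w2.pkl','wb'))
W=wristcal(o,c)
for a in(1.45,1.52,1.6):print(proj(P([knob(a,-42),knob(a,0)]),W).round(1).tolist())
```

```text
cm [ 4.99  0.95 -6.28] rv [0.001 0.002 0.   ]
[[319.0, 283.1], [318.5, 222.1]]
[[309.7, 283.3], [309.8, 222.4]]
[[299.2, 283.8], [300.1, 223.1]]
```

View pics/w2.png

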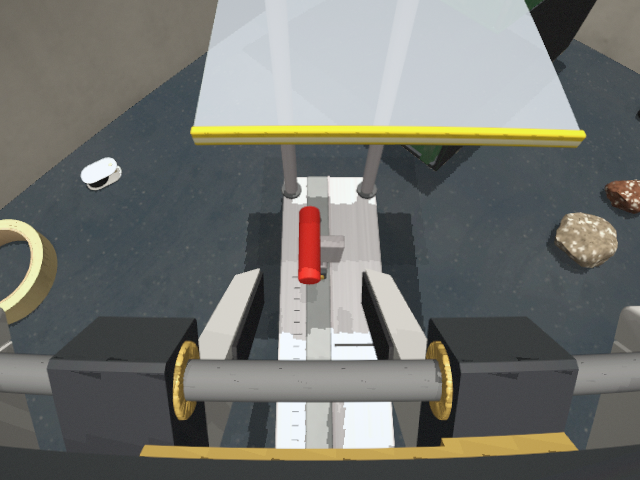

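Knob spans (310,208)–(309,283), centred between the fingers; it agrees with the model within ~3 mm. Advance and grip.

>>> {"api": "drive_tool", "payload": {
  "plan": [
    [0,2,0.4,-2.4,0,0,0],
    [0,4,0.8,-4.8,0,0,0],
    [0,5.1,0.95,-6.1,0,0,0],
    [0,5.1,0.95,-6.1,0,0,0],
    [-0.4,5.1,0.95,-6.1,0,0,0]
  ]
}}

```text
time_s: 2.8
position: [0.5514, 0.0279, 0.1002]
tool_rot: [0.936, 0.082, 0.342, -0.03]
wrist_force: [0.3, -0.4, 0.4]
grip_width: 0.448
grip_force: 0.0
```

>>> {"api": "drive_tool", "payload": {
  "plan": [
    [-1,0,0,0,0,0,0],
    [-1,0,0,0,0,0,0],
    [-1,0,0,0,0,0,0],
    [-1,0,0,0,0,0,0],
    [-1,0,0,0,0,0,0]
  ]
}}

```text
time_s: 3.3
position: [0.5517, 0.0286, 0.0997]
tool_rot: [0.936, 0.083, 0.342, -0.03]
wrist_force: [-6.4, -0.2, 7.0]
grip_width: 0.138
grip_force: 30.0
```

>>> {"api": "drive_tool", "payload": {
  "plan": [
    [-1,0.14,-0.79,0.05,0,0,0],
    [-1,0.28,-1.59,0.02,0,0,0],
    [-1,0.42,-2.38,-0.1,0,0,0],
    [-1,0.56,-3.16,-0.29,0,0,0],
    [-1,0.69,-3.91,-0.56,0,0,0]
  ]
}}

```text
time_s: 3.8
position: [0.5581, -0.01, 0.0933]
tool_rot: [0.936, 0.083, 0.341, -0.031]
wrist_force: [-2.0, 3.5, 0.1]
grip_width: 0.145
grip_force: 30.0
```

Run:
```python
from h import *
P=pose([.5634,.0101,.014,.1738])
k=P(knob(1.02))[0]
for a in (.92,.82,.72,.62,.52,.42,.32,.22,.12,.05,0,-.03): print(a,((P(knob(a))[0]-k)*100).round(2))
```

```text
0.92 [ 0.13 -0.72 -0.34]
0.82 [ 0.25 -1.41 -0.76]
0.72 [ 0.36 -2.05 -1.24]
0.62 [ 0.46 -2.64 -1.79]
0.52 [ 0.56 -3.17 -2.39]
0.42 [ 0.64 -3.64 -3.05]
0.32 [ 0.71 -4.04 -3.75]
0.22 [ 0.77 -4.38 -4.48]
0.12 [ 0.81 -4.64 -5.25]
0.05 [ 0.84 -4.77 -5.8 ]
0 [ 0.85 -4.85 -6.2 ]
-0.03 [ 0.86 -4.88 -6.44]
```

Forces are small and it follows well; continue.

>>> {"api": "drive_tool", "payload": {
  "plan": [
    [-1,0.13,-0.72,-0.34,0,0,0],
    [-1,0.25,-1.41,-0.76,0,0,0],
    [-1,0.36,-2.05,-1.24,0,0,0],
    [-1,0.46,-2.64,-1.79,0,0,0],
    [-1,0.56,-3.17,-2.39,0,0,0]
  ]
}}

```text
time_s: 4.3
position: [0.5635, -0.0417, 0.0691]
tool_rot: [0.936, 0.083, 0.341, -0.031]
wrist_force: [-3.6, 1.8, 3.1]
grip_width: 0.14
grip_force: 30.0
```

>>> {"api": "drive_tool", "payload": {
  "plan": [
    [-1,0.08,-0.47,-0.66,0,0,0],
    [-1,0.15,-0.87,-1.36,0,0,0],
    [-1,0.21,-1.21,-2.09,0,0,0],
    [-1,0.25,-1.47,-2.86,0,0,0],
    [-1,0.28,-1.6,-3.4,0,0,0]
  ]
}}

```text
time_s: 4.8
position: [0.5663, -0.0576, 0.0349]
tool_rot: [0.936, 0.083, 0.341, -0.03]
wrist_force: [-3.2, 3.9, 1.0]
grip_width: 0.14
grip_force: 30.0
```

>>> {"api": "drive_tool", "payload": {
  "plan": [
    [-1,0,-0.06,-0.3,0,0,0],
    [-1,0.01,-0.08,-0.5,0,0,0],
    [-1,0.01,-0.1,-0.6,0,0,0],
    [-1,0.01,-0.1,-0.6,0,0,0]
  ]
}}

```text
time_s: 5.2
position: [0.5666, -0.0587, 0.0293]
tool_rot: [0.936, 0.083, 0.341, -0.03]
wrist_force: [-3.0, 3.4, -0.9]
grip_width: 0.14
grip_force: 30.0
```

Run:
```python
from h import *
from bench import ctrl,camera
import pickle
o=ctrl.get_obs();t=camera("top");c=camera("wrist")
P=pose([.5634,.0101,.014,.1738])
print(o['wrist_force'],o['grip_width']); cmd(o,P(knob(0))[0],.1738,40)
pickle.dump((o,c),open('w3.pkl','wb'))
W=wristcal(o,c)
print(proj(P([knob(0,-42),knob(0,0)]),W).round(1).tolist(),proj(P([knob(0,-42),knob(0,0),[0,0,0]]),CAL['top']).round(1).tolist())
m=np.zeros((600,800,3),np.uint8);m[:360,:480]=cv2.resize(c['color'],(480,360))[:,:,::-1]
m[:600,480:]=cv2.resize(t['color'][240:340,270:323],(320,600),interpolation=cv2.INTER_CUBIC)[:,:,::-1]
cv2.imwrite("pics/w3.png",m)
```

```text
[-2.95553187  3.40816982 -0.85528336] 0.14033234935064787
cm [-0.08 -0.18  0.13] rv [ 0.     0.    -0.003]
[[314.4, 352.1], [314.5, 257.7]] [[332.6, 279.2], [323.0, 265.4], [299.1, 284.3]]
```

View pics/w3.png

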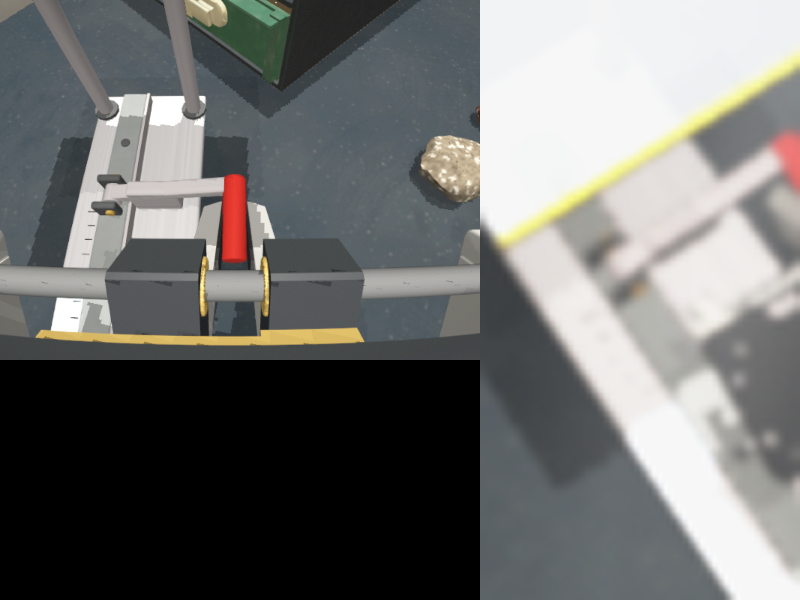

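Wrist view: stop arm lies across the deck from the hinge (110,195) to the handle (235,185). Press a few mm more to feel the end stop.

>>> {"api": "drive_tool", "payload": {
  "plan": [
    [-1,0,0,-0.2,0,0,0],
    [-1,0,0,-0.3,0,0,0],
    [-1,0,0,-0.4,0,0,0],
    [-1,0,0,-0.4,0,0,0],
    [-1,0,0,-0.4,0,0,0]
  ]
}}

```text
time_s: 5.8
position: [0.5671, -0.0592, 0.0265]
tool_rot: [0.936, 0.083, 0.342, -0.03]
wrist_force: [-13.8, 1.9, 14.3]
grip_width: 0.14
grip_force: 30.0
```

>>> {"api": "drive_tool", "payload": {
  "plan": [
    [-0.5,0,0,0.3,0,0,0],
    [-0.5,0,0,0.3,0,0,0],
    [-0.5,0,0,0.3,0,0,0],
    [-0.5,-3,-0.5,3.9,0,0,0],
    [-0.5,-6,-1,7.5,0,0,0]
  ]
}}

```text
time_s: 6.3
position: [0.5054, -0.069, 0.0992]
tool_rot: [0.937, 0.082, 0.339, -0.03]
wrist_force: [0.3, -0.1, 1.5]
grip_width: 0.254
grip_force: 0.0
```

Run:
```python
from h import *
from bench import ctrl
o=ctrl.get_obs(); print(o['position'])
# billet (z forced 0 -> near .4530,-.2935, yaw -.286)
cmd(o,[.453,-.2935,.12],-.286,0)
cmd(o,[.453,-.2935,.12],-.286,20)
```

```text
[ 0.50540105 -0.06899658  0.09919234]
cm [ -5.24 -22.45   0.2 ] rv [ 0.037  0.699 -0.442]
cm [ -4.62 -22.63   0.31] rv [ 0.018  0.348 -0.457]
```

```bash
cat >> h.py <<'E'
def bmask(im):
    h=cv2.cvtColor(im,cv2.COLOR_RGB2HSV); m=cv2.inRange(h,(4,110,60),(16,255,255))
    n,l,s,_=cv2.connectedComponentsWithStats(m); i=1+np.argmax(s[1:,4]); return (l==i).astype(np.uint8)
def mom(m):
    M=cv2.moments(m,True); x,y=M['m10']/M['m00'],M['m01']/M['m00']; a=.5*np.arctan2(2*M['mu11'],M['mu20']-M['mu02'])
    return np.array([x,y,a]),M['m00']
def bfit(mask,cal,z,p0):
    """billet x,y,yaw by matching silhouette moments; returns also area ratio"""
    C=[[sx*45,sy*14,h] for sx in(-1,1) for sy in(-1,1) for h in(0,34)]
    o,A=mom(mask); ar=[0]
    def f(p):
        h=cv2.convexHull((proj(pose([p[0],p[1],z,p[2]])(C),cal)*8).astype(np.int32))
        im=np.zeros((480*4,640*4),np.uint8); cv2.fillConvexPoly(im,h,1,shift=1)
        q,a=mom(im); q[:2]=(q[:2]-1.5)/4; ar[0]=A/(a/16); d=q-o; d[2]=(d[2]+np.pi/2)%np.pi-np.pi/2; d[2]*=30; return d
    s=least_squares(f,p0,diff_step=.01,x_scale=[.1,.1,.3]); return s.x,s.fun.round(2),ar[0]
E
python3 - <<'E'
from h import *
from bench import ctrl
o=ctrl.get_obs()
t=cv2.cvtColor(cv2.imread('pics/top0.png'),cv2.COLOR_BGR2RGB);s=cv2.cvtColor(cv2.imread('pics/scene0.png'),cv2.COLOR_BGR2RGB)
print(bfit(bmask(t),CAL['top'],0,[.453,-.2935,-.286]),bfit(bmask(s),CAL['scene'],0,[.453,-.2935,-.286]))
cmd(o,[.40,-.2805,.16],-.286,35)
E
```

```text
(array([ 0.45454651, -0.2941402 , -0.29554247]), array([0.04, 0.01, 0.  ]), 0.819623502567028) (array([ 0.45151578, -0.29622973, -0.27636633]), array([-0.01,  0.03, -0.  ]), 0.9524376450979225)
cm [ -9.51 -21.45   4.54] rv [ 0.003  0.084 -0.461]
```

>>> {"api": "drive_tool", "payload": {
  "plan": [
    [0.2,-2,-4,2,0,0.03,-0.1],
    [0.2,-4,-9,4.5,0,0.05,-0.2],
    [0.2,-6,-13,4.5,0,0.08,-0.33],
    [0.2,-8,-17,4.5,0,0.084,-0.461],
    [0.2,-9.5,-21.4,4.5,0,0.084,-0.461]
  ]
}}

```text
time_s: 6.8
position: [0.411, -0.284, 0.1463]
tool_rot: [0.943, -0.138, 0.3, 0.046]
wrist_force: [1.2, -0.5, 0.1]
grip_width: 0.595
grip_force: 0.0
```

>>> {"api": "drive_tool", "payload": {
  "plan": [
    [0.2,0,0,0,0,0,0],
    [0.2,0,0,0,0,0,0],
    [0.2,0,0,0,0,0,0]
  ]
}}

```text
time_s: 7.1
position: [0.4121, -0.2823, 0.1453]
tool_rot: [0.944, -0.134, 0.299, 0.045]
wrist_force: [-0.1, 1.0, -0.0]
grip_width: 0.603
grip_force: 0.0
```

```bash
cat > look.py <<'E'
from h import *
from bench import ctrl,camera
import sys,pickle
z=float(sys.argv[1]);p0=[float(v) for v in sys.argv[2:5]]
o=ctrl.get_obs();c=camera("wrist");pickle.dump((o,c),open('last.pkl','wb'))
m=bmask(c['color']);print(o['position'],m.sum(),cv2.boundingRect(m));b,r,a=bfit(m,wristcal(o,c),z,p0);print(b,r,a)
y=b[2]; g=np.array([b[0]+.005*np.cos(y),b[1]+.005*np.sin(y)])
p,R=tgt([0,0,0],y,35)
print('TCP z18 pick'); cmd(o,np.array([*g,z+.018])-p,y,35)
E
python3 look.py 0 .453 -.294 -.286
```

```text
[ 0.41211499 -0.28227823  0.14533729] 4193 (292, 216, 38, 117)
[ 0.45286109 -0.29404163 -0.28235081] [0.04 0.06 0.08] 0.9882304417635188
TCP z18 pick
cm [  4.55  -1.32 -12.73] rv [0.006 0.003 0.002]
```

>>> {"api": "drive_tool", "payload": {
  "plan": [
    [0.2,2,-0.6,-4.5,0,0,0],
    [0.2,4,-1.2,-9,0,0,0],
    [0.2,4.55,-1.3,-11.5,0,0,0],
    [0.2,4.55,-1.3,-12.7,0,0,0],
    [-0.1,4.55,-1.3,-12.7,0,0,0]
  ]
}}

```text
time_s: 7.65
position: [0.4574, -0.2941, 0.0166]
tool_rot: [0.944, -0.134, 0.298, 0.044]
wrist_force: [-0.5, -0.4, -0.6]
grip_width: 0.547
grip_force: 0.0
```

>>> {"api": "drive_tool", "payload": {
  "plan": [
    [-0.6,0,0,0,0,0,0],
    [-0.8,0,0,0,0,0,0],
    [-1,0,0,0,0,0,0],
    [-1,0,0,0,0,0,0],
    [-1,0,0,0,0,0,0]
  ]
}}

```text
time_s: 8.15
position: [0.4578, -0.2962, 0.0197]
tool_rot: [0.943, -0.134, 0.3, 0.046]
wrist_force: [-3.1, 3.7, 8.4]
grip_width: 0.292
grip_force: 30.0
```

>>> {"api": "drive_tool", "payload": {
  "plan": [
    [-1,0,0,1,0,0,0],
    [-1,0,0,3,0,0,0],
    [-1,0,0,5,0,0,0],
    [-1,0,0,6,0,0,0],
    [-1,0,0,6,0,0,0]
  ]
}}

```text
time_s: 8.65
position: [0.4577, -0.2966, 0.0802]
tool_rot: [0.943, -0.134, 0.301, 0.046]
wrist_force: [0.0, -0.5, -3.1]
grip_width: 0.294
grip_force: 30.0
```

```bash
python3 look.py 0.06 .453 -.294 -.286
python3 - <<'E'
from h import *
import pickle
o,c=pickle.load(open('last.pkl','rb')); W=wristcal(o,c)
P=pose([.5634,.0101,.014,.1738])
print(proj(P([[0,0,0],[-170,-45,0]]),W))
cv2.imwrite('pics/w4.png',c['color'][:,:,::-1])
E
```

```text
[ 0.45772027 -0.29656671  0.08021723] 9918 (280, 201, 66, 159)
[ 0.46203373 -0.29854415 -0.28334449] [-0.    0.02 -0.01] 0.8175495358110684
TCP z18 pick
cm [ 0.91 -0.34 -0.22] rv [0.008 0.005 0.002]
[[-124.44877388  281.53886011]
 [ -34.48296215  497.01852402]]
```

```bash
cat > place.py <<'E'
from h import *
from bench import ctrl
import sys
o=ctrl.get_obs();P=pose([.5634,.0101,.014,.1738])
for a in sys.argv[1:]:
    bx,by,bz=map(float,a.split(','))
    t=P([bx+5.4,by,bz+19.5])[0]; p,R=tgt([0,0,0],.1738,35); print(a,end=' '); cmd(o,t-p,.1738,35)
# present estimate
R=Ro.from_euler('z',-.1738); print('billet now gauge mm', (R.apply(o['position']-[.5634,.0101,.014])*1000-[5.4,0,19.5]).round(1), o['wrist_force'].round(1))
E
python3 place.py -85,-22,50 -85,-22,8
```

```text
-85,-22,50 cm [ 3.14 27.09  0.44] rv [0.006 0.006 0.459]
-85,-22,8 cm [ 3.14 27.09 -3.76] rv [0.006 0.006 0.459]
billet now gauge mm [-162.7 -283.4   45.6] [ 0.2  0.  -2.6]
```

>>> {"api": "drive_tool", "payload": {
  "plan": [
    [-1,0.3,4,1.5,0,0,0.1],
    [-1,0.6,9,2,0,0,0.2],
    [-1,1,14,2,0,0,0.3],
    [-1,1,18,2,0,0,0.4],
    [-1,1,22,2,0.006,0.006,0.459]
  ]
}}

```text
time_s: 9.2
position: [0.4667, -0.0744, 0.0978]
tool_rot: [0.95, 0.084, 0.298, -0.027]
wrist_force: [-0.1, 0.1, -2.1]
grip_width: 0.295
grip_force: 30.0
```

>>> {"api": "drive_tool", "payload": {
  "plan": [
    [-1,0,4,0,0,0,0],
    [-1,0,5,0,0,0,0],
    [-1,0,5,0,0,0,0],
    [-1,0,5,0,0,0,0],
    [-1,0,5,0,0,0,0]
  ]
}}

```text
time_s: 9.7
position: [0.4674, -0.0269, 0.0983]
tool_rot: [0.95, 0.082, 0.299, -0.026]
wrist_force: [0.6, -0.9, -2.8]
grip_width: 0.294
grip_force: 30.0
```

```bash
python3 place.py -85,-22,20 -85,-22,6
python3 - <<'E'
from h import *
from bench import ctrl,camera
o=ctrl.get_obs();c=camera('wrist');s=camera('scene')
W=wristcal(o,c);P=pose([.5634,.0101,.014,.1738])
print(proj(P([[0,0,10],[-165,0,10],[0,-34,0]]),W).round(1).tolist())
m=np.zeros((600,800,3),np.uint8);m[:480,:640]=c['color'][:,:,::-1]
z=cv2.resize(s['color'][230:310,240:360],(480,320),interpolation=cv2.INTER_CUBIC)[:,:,::-1];m[280:600,320:800]=z
cv2.imwrite('pics/w5.png',m)
E
```

```text
-85,-22,20 cm [ 2.14  0.16 -4.48] rv [-0.    -0.002  0.001]
-85,-22,6 cm [ 2.14  0.16 -5.88] rv [-0.    -0.002  0.001]
billet now gauge mm [-106.4  -19.9   64.8] [ 0.6 -0.9 -2.8]
[[284.5, 177.5], [278.5, 418.0], [329.5, 183.8]]
```

View pics/w5.png

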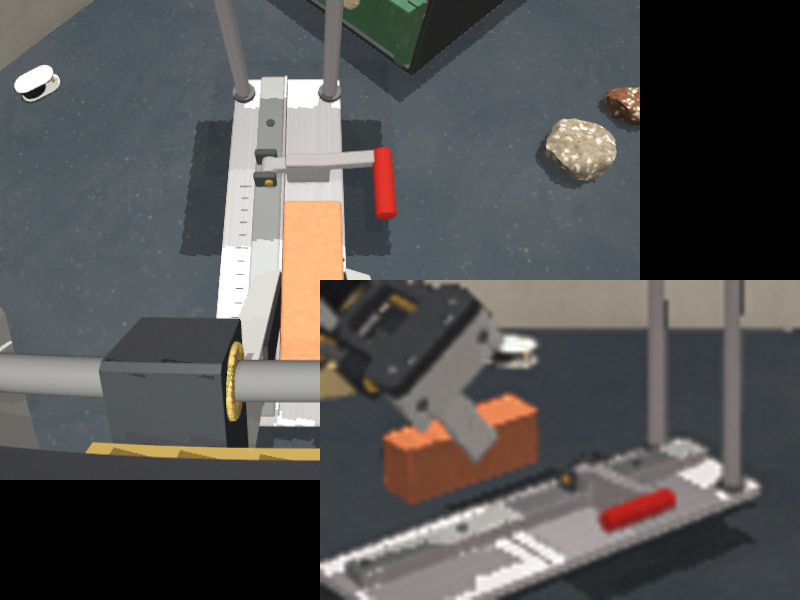

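Stop is down (blade at (310,172), handle (385,185)); billet held level, aligned with the fence edge (286,178). Lower it to the deck.

>>> {"api": "drive_tool", "payload": {
  "plan": [
    [-1,1.1,-0.1,-2,0,0,0],
    [-1,2.1,-0.1,-4,0,0,0],
    [-1,2.1,-0.1,-5.5,0,0,0],
    [-1,2.1,-0.1,-5.8,0,0,0],
    [-1,2.1,-0.1,-5.8,0,0,0]
  ]
}}

```text
time_s: 10.3
position: [0.4881, -0.0276, 0.0397]
tool_rot: [0.951, 0.082, 0.298, -0.026]
wrist_force: [0.3, 0.3, -1.8]
grip_width: 0.291
grip_force: 30.0
```

>>> {"api": "drive_tool", "payload": {
  "plan": [
    [-1,0,0,-0.2,0,0,0],
    [-1,0,0,-0.4,0,0,0],
    [-1,0,0,-0.5,0,0,0],
    [-1,0,0,-0.5,0,0,0]
  ]
}}

```text
time_s: 10.7
position: [0.4884, -0.0271, 0.0357]
tool_rot: [0.95, 0.083, 0.299, -0.026]
wrist_force: [-0.7, 0.4, -2.8]
grip_width: 0.298
grip_force: 30.0
```

```bash
python3 place.py -85,-14,0
```

```text
-85,-14,0 cm [-0.1   0.97 -0.22] rv [-0.    -0.001 -0.   ]
billet now gauge mm [-85.7 -23.7   2.2] [-0.7  0.4 -2.8]
```

>>> {"api": "drive_tool", "payload": {
  "plan": [
    [-1,0,0,-0.1,0,0,0],
    [-1,0,0,-0.2,0,0,0],
    [-1,0,0,-0.25,0,0,0],
    [-1,0,0,-0.25,0,0,0]
  ]
}}

```text
time_s: 11.1
position: [0.4888, -0.0271, 0.0337]
tool_rot: [0.95, 0.083, 0.3, -0.026]
wrist_force: [-4.7, 0.5, 6.7]
grip_width: 0.296
grip_force: 30.0
```

>>> {"api": "drive_tool", "payload": {
  "plan": [
    [-1,-0.05,0.3,0,0,0,0],
    [-1,-0.1,0.6,0,0,0,0],
    [-1,-0.13,0.75,0,0,0,0],
    [-1,-0.13,0.75,0,0,0,0]
  ]
}}

```text
time_s: 11.5
position: [0.4876, -0.0196, 0.0336]
tool_rot: [0.95, 0.083, 0.3, -0.026]
wrist_force: [-0.8, -1.7, 6.5]
grip_width: 0.295
grip_force: 30.0
```

```bash
python3 place.py -85,-14,0
```

```text
-85,-14,0 cm [-0.02  0.21 -0.01] rv [ 0. -0. -0.]
billet now gauge mm [-85.2 -16.1   0.1] [-0.8 -1.7  6.5]
```

>>> {"api": "drive_tool", "payload": {
  "plan": [
    [-1,-0.02,0.1,0,0,0,0],
    [-1,-0.02,0.1,0,0,0,0]
  ]
}}

```text
time_s: 11.7
position: [0.4875, -0.0187, 0.0337]
tool_rot: [0.95, 0.083, 0.3, -0.026]
wrist_force: [0.7, -2.8, 5.8]
grip_width: 0.296
grip_force: 30.0
```

>>> {"api": "drive_tool", "payload": {
  "plan": [
    [-1,-0.02,0.1,0,0,0,0],
    [-1,-0.03,0.15,0,0,0,0],
    [-1,-0.03,0.15,0,0,0,0]
  ]
}}

```text
time_s: 12.0
position: [0.4872, -0.0173, 0.0336]
tool_rot: [0.95, 0.083, 0.3, -0.026]
wrist_force: [0.6, -3.3, 5.3]
grip_width: 0.296
grip_force: 30.0
```

>>> {"api": "drive_tool", "payload": {
  "plan": [
    [-1,-0.02,0.1,0,0,0,0],
    [-1,-0.03,0.15,0,0,0,0],
    [-1,-0.03,0.15,0,0,0,0]
  ]
}}

```text
time_s: 12.3
position: [0.487, -0.0162, 0.0337]
tool_rot: [0.95, 0.082, 0.3, -0.025]
wrist_force: [1.7, -5.5, 5.8]
grip_width: 0.293
grip_force: 30.0
```

>>> {"api": "drive_tool", "payload": {
  "plan": [
    [-1,-0.02,0.1,0,0,0,0],
    [-1,-0.03,0.15,0,0,0,0],
    [-1,-0.03,0.15,0,0,0,0]
  ]
}}

```text
time_s: 12.6
position: [0.487, -0.016, 0.0338]
tool_rot: [0.95, 0.082, 0.3, -0.024]
wrist_force: [1.9, -16.2, 2.1]
grip_width: 0.295
grip_force: 30.0
```

>>> {"api": "drive_tool", "payload": {
  "plan": [
    [-1,0.6,0.08,0,0,0,0],
    [-1,1.2,0.19,0,0,0,0],
    [-1,1.8,0.29,0,0,0,0],
    [-1,2.4,0.4,0,0,0,0],
    [-1,3,0.5,0,0,0,0]
  ]
}}

```text
time_s: 13.1
position: [0.5164, -0.0109, 0.0337]
tool_rot: [0.95, 0.082, 0.3, -0.024]
wrist_force: [-15.9, -16.8, 18.6]
grip_width: 0.296
grip_force: 30.0
```

>>> {"api": "drive_tool", "payload": {
  "plan": [
    [-1,0.2,0.03,0,0,0,0],
    [-1,0.4,0.07,0,0,0,0],
    [-1,0.4,0.07,0,0,0,0]
  ]
}}

```text
time_s: 13.4
position: [0.5205, -0.0101, 0.0337]
tool_rot: [0.95, 0.082, 0.3, -0.024]
wrist_force: [-7.4, -16.5, 11.1]
grip_width: 0.295
grip_force: 30.0
```

```bash
python3 place.py -45,-14,0
```

```text
-45,-14,0 cm [ 0.63 -0.04 -0.02] rv [0.003 0.001 0.003]
billet now gauge mm [-51.2 -12.5   0.2] [ -7.4 -16.5  11.1]
```

>>> {"api": "drive_tool", "payload": {
  "plan": [
    [-1,0.1,-0.02,0.03,0,0,0],
    [-1,0.3,0.02,0.03,0,0,0],
    [-1,0.3,0.02,0.03,0,0,0]
  ]
}}

```text
time_s: 13.7
position: [0.5232, -0.0097, 0.0337]
tool_rot: [0.95, 0.082, 0.299, -0.025]
wrist_force: [-6.5, -13.7, 7.5]
grip_width: 0.298
grip_force: 30.0
```

>>> {"api": "drive_tool", "payload": {
  "plan": [
    [-1,0.1,0.02,0,0,0,0],
    [-1,0.2,0.04,0,0,0,0],
    [-1,0.2,0.04,0,0,0,0]
  ]
}}

```text
time_s: 14.0
position: [0.5251, -0.0093, 0.0337]
tool_rot: [0.95, 0.082, 0.299, -0.025]
wrist_force: [-9.4, -14.6, 10.6]
grip_width: 0.296
grip_force: 30.0
```

>>> {"api": "drive_tool", "payload": {
  "plan": [
    [-1,0.1,0.02,0,0,0,0],
    [-1,0.15,0.03,0,0,0,0],
    [-1,0.15,0.03,0,0,0,0]
  ]
}}

```text
time_s: 14.3
position: [0.5262, -0.0092, 0.0336]
tool_rot: [0.95, 0.082, 0.299, -0.024]
wrist_force: [-19.8, -17.5, 19.5]
grip_width: 0.299
grip_force: 30.0
```

>>> {"api": "drive_tool", "payload": {
  "plan": [
    [-1,0.1,0,0,0,0,0],
    [-1,0.1,0,0,0,0,0],
    [-1,0.1,0,0,0,0,0]
  ]
}}

```text
time_s: 14.6
position: [0.5269, -0.009, 0.0336]
tool_rot: [0.95, 0.082, 0.299, -0.025]
wrist_force: [-25.0, -17.2, 23.6]
grip_width: 0.295
grip_force: 30.0
```

```bash
python3 place.py -45,-14,0; python3 look.py .014 .52 -.012 .174 | head -2;  python3 - <<'E'
from h import *
import pickle
o,c=pickle.load(open('last.pkl','rb'))
im=c['color'][100:340,230:450,::-1]
cv2.imwrite('pics/w6.png',cv2.resize(im,None,fx=2.5,fy=2.5,interpolation=cv2.INTER_CUBIC))
E
```

```text
-45,-14,0 cm [-0.01 -0.15 -0.01] rv [ 0.002 -0.001  0.003]
billet now gauge mm [-44.6 -12.5   0.1] [-25.  -17.2  23.6]
[ 0.52691313 -0.00901057  0.03360686] 9673 (280, 203, 66, 157)
[ 0.53049541 -0.00925993  0.1728041 ] [ 0.   -0.02  0.01] 0.7911180175022491
```

View pics/w6.png

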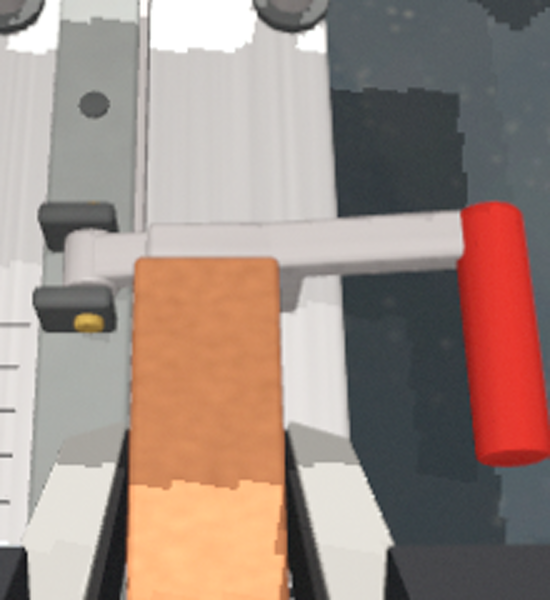

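The billet's left side is flush with the fence and its far end (crop y≈258) covers the blade's front edge; stop down. One more small push to confirm.

>>> {"api": "drive_tool", "payload": {
  "plan": [
    [-1,0.08,-0.02,0,0,0,0],
    [-1,0.08,-0.02,0,0,0,0],
    [-1,0.08,-0.02,0,0,0,0]
  ]
}}

```text
time_s: 14.95
position: [0.5275, -0.0089, 0.0335]
tool_rot: [0.95, 0.082, 0.299, -0.025]
wrist_force: [-26.8, -16.1, 25.6]
grip_width: 0.296
grip_force: 30.0
```

>>> {"api": "drive_tool", "payload": {
  "plan": [
    [-0.2,0,0,0,0,0,0],
    [-0.2,0,0,0,0,0,0],
    [-0.2,0,0,0,0,0,0],
    [-0.2,0,0,0,0,0,0]
  ]
}}

```text
time_s: 15.35
position: [0.5282, -0.0074, 0.0331]
tool_rot: [0.95, 0.083, 0.299, -0.026]
wrist_force: [0.2, 0.2, -0.2]
grip_width: 0.399
grip_force: 0.0
```

>>> {"api": "drive_tool", "payload": {
  "plan": [
    [-0.2,-1.1,-0.2,1.6,0,0,0],
    [-0.2,-2.8,-0.5,4,0,0,0],
    [-0.2,-5,-0.9,7.2,0,0,0],
    [-0.2,-6.5,-1.1,9.5,0,0,0],
    [-0.2,-6.5,-1.1,9.5,0,0,0]
  ]
}}

```text
time_s: 15.85
position: [0.4634, -0.019, 0.1311]
tool_rot: [0.95, 0.083, 0.301, -0.025]
wrist_force: [0.2, -0.5, 0.5]
grip_width: 0.403
grip_force: 0.0
```

>>> {"api": "drive_tool", "payload": {
  "plan": [
    [-0.2,0,0,0,0,0,0],
    [-0.2,0,0,0,0,0,0]
  ]
}}

```text
time_s: 16.05
position: [0.4634, -0.0185, 0.1272]
tool_rot: [0.951, 0.083, 0.298, -0.027]
wrist_force: [-0.5, -1.1, -0.5]
grip_width: 0.401
grip_force: 0.0
```

```bash
cat > chk.py <<'E'
from h import *
from bench import ctrl,camera
import pickle
o=ctrl.get_obs();c=camera("wrist");pickle.dump((o,c),open('last.pkl','wb'))
m=bmask(c['color']);b,r,a=bfit(m,wristcal(o,c),.014,[.52,-.019,.174])
print(cv2.boundingRect(m),b,r,a, 'gauge',Ro.from_euler('z',-.1738).apply([b[0]-.5634,b[1]-.0101,0])*1000)
P=pose([.5634,.0101,.014,.1738])
k=P(knob(0))[0]; z=tgt(k,.1738,40)[1].apply([0,0,1]); W=wristcal(o,c)
print('pre');cmd(o,k-.08*z,.1738,40); print('grasp');cmd(o,k,.1738,40); print(proj(P([knob(0,-42)]),W))
rm=cv2.inRange(cv2.cvtColor(c['color'],cv2.COLOR_RGB2HSV),(0,200,100),(2,255,255)); print('red',cv2.boundingRect(rm))
E
python3 chk.py
```

```text
(295, 180, 41, 125) [ 0.52049619 -0.01130393  0.17194451] [ 0.01 -0.01 -0.01] 0.9454 gauge [-45.95876104 -13.66228      0.        ]
pre
cm [ 5.17 -5.1  -3.53] rv [ 0.014 -0.089 -0.   ]
grasp
cm [10.24 -4.21 -9.66] rv [ 0.014 -0.089 -0.   ]
[[392.44592526 230.5613364 ]]
red (380, 166, 21, 65)
```

>>> {"api": "drive_tool", "payload": {
  "plan": [
    [-1,-0.8,-0.6,-2,0,0,0],
    [-1,-0.8,-0.6,-4,0,0,0],
    [-1,-0.6,-0.6,-6,0,0,0],
    [-1,-0.6,-0.6,-8,0,0,0],
    [-1,-0.6,-0.6,-9.8,0,0,0]
  ]
}}

```text
time_s: 16.6
position: [0.4567, -0.0247, 0.0281]
tool_rot: [0.951, 0.083, 0.297, -0.026]
wrist_force: [0.5, -0.2, -0.1]
grip_width: 0.021
grip_force: 0.0
```

>>> {"api": "drive_tool", "payload": {
  "plan": [
    [-1,0,0,0,0,0,0],
    [-1,0.3,0.05,0,0,0,0],
    [-1,0.5,0.09,0,0,0,0],
    [-1,0.7,0.12,0,0,0,0],
    [-1,0.7,0.12,0,0,0,0]
  ]
}}

```text
time_s: 17.1
position: [0.4648, -0.0235, 0.031]
tool_rot: [0.95, 0.083, 0.299, -0.026]
wrist_force: [-0.4, 0.6, 0.0]
grip_width: 0.005
grip_force: 0.0
```

>>> {"api": "drive_tool", "payload": {
  "plan": [
    [-1,0.1,0.02,0,0,0,0],
    [-1,0.2,0.03,0,0,0,0],
    [-1,0.2,0.03,0,0,0,0]
  ]
}}

```text
time_s: 17.4
position: [0.4664, -0.0232, 0.0305]
tool_rot: [0.95, 0.083, 0.299, -0.026]
wrist_force: [0.7, -0.1, -0.7]
grip_width: 0.002
grip_force: 0.0
```

>>> {"api": "drive_tool", "payload": {
  "plan": [
    [-1,0.15,0.03,0,0,0,0],
    [-1,0.3,0.05,0,0,0,0],
    [-1,0.3,0.05,0,0,0,0]
  ]
}}

```text
time_s: 17.7
position: [0.4694, -0.0227, 0.0304]
tool_rot: [0.95, 0.083, 0.299, -0.026]
wrist_force: [-0.5, -0.9, 0.1]
grip_width: 0.004
grip_force: 0.1
```

>>> {"api": "drive_tool", "payload": {
  "plan": [
    [-1,0.1,0.02,0,0,0,0],
    [-1,0.15,0.03,0,0,0,0],
    [-1,0.15,0.03,0,0,0,0]
  ]
}}

```text
time_s: 18.0
position: [0.4704, -0.0224, 0.0301]
tool_rot: [0.95, 0.083, 0.299, -0.026]
wrist_force: [-7.5, -1.6, 4.3]
grip_width: 0.009
grip_force: 3.8
```

>>> {"api": "drive_tool", "payload": {
  "plan": [
    [-1,0.08,0.01,0,0,0,0],
    [-1,0.08,0.01,0,0,0,0],
    [-1,0.08,0.01,0,0,0,0]
  ]
}}

```text
time_s: 18.3
position: [0.4707, -0.0224, 0.0299]
tool_rot: [0.951, 0.083, 0.298, -0.026]
wrist_force: [-14.5, -2.8, 8.7]
grip_width: 0.004
grip_force: 7.2
```

Force climbs with almost no motion: firmly against the stop. Retreat and go to the handle.

>>> {"api": "drive_tool", "payload": {
  "plan": [
    [-1,-1,-0.18,0.3,0,0,0],
    [-1,-3,-0.5,4,0,0,0],
    [-0.4,-2,-1.5,8,0,0,0],
    [-0.4,-1,-3,10,0,0,0],
    [-0.4,-1,-3,10,0,0,0]
  ]
}}

```text
time_s: 18.8
position: [0.4637, -0.0547, 0.1354]
tool_rot: [0.949, 0.083, 0.302, -0.024]
wrist_force: [0.8, 0.2, 0.0]
grip_width: 0.227
grip_force: 0.0
```

>>> {"api": "drive_tool", "payload": {
  "plan": [
    [-0.4,0,0,0,0,0,0],
    [-0.4,0,0,0,0,0,0]
  ]
}}

```text
time_s: 19.0
position: [0.4608, -0.0518, 0.1292]
tool_rot: [0.951, 0.083, 0.298, -0.027]
wrist_force: [-0.2, -0.4, -0.6]
grip_width: 0.298
grip_force: 0.0
```

```bash
python3 chk.py
```

```text
(249, 172, 43, 123) [ 0.52703991 -0.01024868  0.19665079] [0.01 0.   0.01] 0.8229064719315415 gauge [-39.3311439  -13.75450772   0.        ]
pre
cm [ 5.43 -1.77 -3.74] rv [ 0.014 -0.089 -0.   ]
grasp
cm [10.49 -0.88 -9.86] rv [ 0.014 -0.089 -0.   ]
[[347.63800943 221.14810182]]
red (337, 158, 19, 64)
```

>>> {"api": "drive_tool", "payload": {
  "plan": [
    [-0.4,2.7,-0.8,-1.8,0.014,-0.089,0],
    [-0.4,5.4,-1.6,-3.7,0.014,-0.089,0],
    [-0.4,5.4,-1.6,-3.7,0.014,-0.089,0],
    [-0.4,7.5,-1.2,-6.3,0.014,-0.089,0],
    [-0.4,9,-1,-8,0.014,-0.089,0]
  ]
}}

```text
time_s: 19.55
position: [0.5512, -0.0618, 0.0475]
tool_rot: [0.937, 0.081, 0.34, -0.03]
wrist_force: [0.9, -0.5, -0.0]
grip_width: 0.299
grip_force: 0.0
```

>>> {"api": "drive_tool", "payload": {
  "plan": [
    [-0.4,0.8,0.13,-0.95,0,0,0],
    [-0.4,1.5,0.24,-1.75,0,0,0],
    [-0.4,1.5,0.24,-1.75,0,0,0]
  ]
}}

```text
time_s: 19.85
position: [0.5658, -0.0591, 0.0305]
tool_rot: [0.937, 0.082, 0.34, -0.03]
wrist_force: [-0.3, -0.9, -0.6]
grip_width: 0.3
grip_force: 0.0
```

>>> {"api": "drive_tool", "payload": {
  "plan": [
    [-1,0,0,0,0,0,0],
    [-1,0,0,0,0,0,0],
    [-1,0,0,0,0,0,0],
    [-1,0,0,0,0,0,0]
  ]
}}

```text
time_s: 20.25
position: [0.5661, -0.0591, 0.0329]
tool_rot: [0.936, 0.082, 0.341, -0.03]
wrist_force: [-0.2, 4.9, -2.6]
grip_width: 0.138
grip_force: 30.0
```

>>> {"api": "drive_tool", "payload": {
  "plan": [
    [-1,-0.04,0.21,0.95,0,0,0],
    [-1,-0.08,0.47,1.72,0,0,0],
    [-1,-0.14,0.81,2.45,0,0,0],
    [-1,-0.21,1.21,3.15,0,0,0],
    [-1,-0.29,1.68,3.81,0,0,0]
  ]
}}

```text
time_s: 20.75
position: [0.5636, -0.044, 0.0717]
tool_rot: [0.936, 0.081, 0.342, -0.028]
wrist_force: [-1.0, -6.4, -0.8]
grip_width: 0.139
grip_force: 30.0
```

>>> {"api": "drive_tool", "payload": {
  "plan": [
    [-1,-0.1,0.53,0.6,0,0,0],
    [-1,-0.2,1.12,1.15,0,0,0],
    [-1,-0.31,1.76,1.63,0,0,0],
    [-1,-0.43,2.45,2.05,0,0,0],
    [-1,-0.56,3.17,2.39,0,0,0]
  ]
}}

```text
time_s: 21.25
position: [0.5587, -0.0129, 0.0966]
tool_rot: [0.935, 0.081, 0.343, -0.027]
wrist_force: [-3.7, -8.9, 7.2]
grip_width: 0.141
grip_force: 30.0
```

>>> {"api": "drive_tool", "payload": {
  "plan": [
    [-1,-0.13,0.75,0.27,0,0,0],
    [-1,-0.27,1.53,0.46,0,0,0],
    [-1,-0.41,2.32,0.58,0,0,0],
    [-1,-0.55,3.12,0.61,0,0,0],
    [-1,-0.69,3.91,0.56,0,0,0]
  ]
}}

```text
time_s: 21.75
position: [0.5517, 0.0272, 0.1019]
tool_rot: [0.935, 0.081, 0.343, -0.028]
wrist_force: [1.6, -3.4, -0.6]
grip_width: 0.139
grip_force: 30.0
```

>>> {"api": "drive_tool", "payload": {
  "plan": [
    [-1,-0.05,0.3,0,0,0,0],
    [-1,-0.05,0.3,0,0,0,0],
    [-0.4,-0.05,0.3,0,0,0,0],
    [-0.4,-0.05,0.3,0,0,0,0],
    [-0.4,-0.05,0.3,0,0,0,0]
  ]
}}

```text
time_s: 22.25
position: [0.5504, 0.0307, 0.1002]
tool_rot: [0.936, 0.082, 0.341, -0.029]
wrist_force: [0.2, 0.0, -0.2]
grip_width: 0.296
grip_force: 0.0
```

>>> {"api": "drive_tool", "payload": {
  "plan": [
    [-0.4,-1.5,-0.26,1.8,0,0,0],
    [-0.4,-4,-0.7,4.8,0,0,0],
    [0,-6.5,-1.1,7.8,0,0,0],
    [0.5,-9,-1.6,10.8,0,0,0],
    [1,-11,-3,13,0,0,0]
  ]
}}

```text
time_s: 22.75
position: [0.4394, 0.001, 0.2319]
tool_rot: [0.936, 0.082, 0.342, -0.029]
wrist_force: [1.1, 0.2, 0.4]
grip_width: 0.519
grip_force: 0.0
```

>>> {"api": "drive_tool", "payload": {
  "plan": [
    [1,-3,-2,2,0,0,0],
    [1,-3,-2,2,0,0,0],
    [1,-3,-2,2,0,0,0]
  ]
}}

```text
time_s: 23.05
position: [0.4107, -0.0199, 0.2508]
tool_rot: [0.936, 0.081, 0.342, -0.029]
wrist_force: [0.5, 0.5, -1.1]
grip_width: 0.779
grip_force: 0.0
```

```bash
python3 chk.py
python3 - <<'E'
from h import *
import pickle
o,c=pickle.load(open('last.pkl','rb'));W=wristcal(o,c);P=pose([.5634,.0101,.014,.1738])
for a in(1.3,1.4,1.5,1.57,1.65):print(a,proj(P([knob(a,-42),knob(a,-22)]),W).round(1).tolist())
rm=cv2.inRange(cv2.cvtColor(c['color'],cv2.COLOR_RGB2HSV),(0,200,100),(2,255,255));n,l,s,ce=cv2.connectedComponentsWithStats(rm);print([(s[i].tolist(),ce[i].round(1).tolist()) for i in range(1,n) if s[i,4]>60])
print(o['position'],o['time_s'])
E
```

```text
1.3 [[306.2, 217.4], [306.3, 198.7]]
1.4 [[297.3, 217.1], [297.7, 198.4]]
1.5 [[288.5, 217.3], [289.0, 198.6]]
1.57 [[282.4, 217.7], [283.1, 199.0]]
1.65 [[275.6, 218.4], [276.4, 199.7]]
[([278, 169, 14, 50, 588], [284.6, 192.7])]
[ 0.41072252 -0.01987413  0.25077318] 23.05Traceback (most recent call last):
  File "chk.py", line 5, in <module>
    m=bmask(c['color']);b,r,a=bfit(m,wristcal(o,c),.014,[.52,-.019,.174])
                              ~~~~^^^^^^^^^^^^^^^^^^^^^^^^^^^^^^^^^^^^^^^
  File "h.py", line 43, in bfit
    s=least_squares(f,p0,diff_step=.01,x_scale=[.1,.1,.3]); return s.x,s.fun.round(2),ar[0]
    return func(*args, **kwargs)
    result = trf(vector_fun.fun, vector_fun.jac, x0, f0, J0, lb, ub, ftol, xtol,
                 gtol, max_nfev, x_scale, loss_function, tr_solver,
                 tr_options.copy(), verbose, callback=callback_wrapped)
    return trf_no_bounds(
        fun, jac, x0, f0, J0, ftol, xtol, gtol, max_nfev, x_scale,
        loss_function, tr_solver, tr_options, verbose, callback=callback)
    f_new = fun(x_new)
    self._update_fun()
    ~~~~~~~~~~~~~~~~^^
    self.f = self.fun_wrapped(xp_copy(self.x))
             ~~~~~~~~~~~~~~~~^^^^^^^^^^^^^^^^^
    return np.atleast_1d(self.fun(x))
                         ~~~~~~~~^^^
    return self.f(x, *self.args, **self.kwargs)
           ~~~~~~^^^^^^^^^^^^^^^^^^^^^^^^^^^^^^
  File "h.py", line 42, in f
    q,a=mom(im); q[:2]=(q[:2]-1.5)/4; ar[0]=A/(a/16); d=q-o; d[2]=(d[2]+np.pi/2)%np.pi-np.pi/2; d[2]*=30; return d
        ~~~^^^^
  File "h.py", line 33, in mom
    M=cv2.moments(m,True); x,y=M['m10']/M['m00'],M['m01']/M['m00']; a=.5*np.arctan2(2*M['mu11'],M['mu20']-M['mu02'])
                               ~~~~~~~~^~~~~~~~~
ZeroDivisionError: float division by zero
```

Run:
```python
from h import *
from bench import ctrl
import pickle
o,c=pickle.load(open('last.pkl','rb'));W=wristcal(o,c)
h=cv2.cvtColor(c['color'],cv2.COLOR_RGB2HSV);m=cv2.inRange(h,(3,80,50),(18,255,255));m[:,:240]=0;m[:,380:]=0
n,l,s,ce=cv2.connectedComponentsWithStats(m);print([s[i].tolist() for i in range(1,n) if s[i,4]>60])
C=[[sx*45,sy*14,hh] for sx in(-1,1) for sy in(-1,1) for hh in(0,34)]
q=proj(pose([.5205,-.0113,.014,.1719])(C),W);print('expected box',q.min(0),q.max(0)-q.min(0))
i=1+np.argmax(s[1:,4]);mk=(l==i).astype(np.uint8)
try:
    b,r,a=bfit(mk,W,.014,[.5205,-.0113,.172]);print(b,r,a,Ro.from_euler('z',-.1738).apply([b[0]-.5634,b[1]-.0101,0])*1000)
except Exception as e: print(e)
```

```text
[[308, 214, 27, 86, 2233]]
expected box [307.38232919 212.73890719] [27.7228237 87.6959238]
[ 0.52025455 -0.01135883  0.17590776] [-0.06 -0.03 -0.06] 0.9482959974519588 [-46.20624638 -13.67456004   0.        ]
```

The billet hasn't moved since it was gauged and the stop is up at about 1.53, so I'm handing in.

```bash
python3 -c "
from bench import ctrl
print(ctrl.sign_off())"
```

```text
the job is handed in; nothing more can be done
None
```

The job is handed in with no verdict shown: the stop went fully down, the billet was gauged against the fence and stop, and the stop is back up at about 1.53 rad with the billet within about 0.3 mm of where it was gauged (wrist camera), using about 23 of the 72 s.

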